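# Clear the rivet pail and hold the spring clamp open

### The job

The rivet pail has been left on the bed of the spring clamp, in the way of its sliding jaw: lift it off, set it down gently, upright and wholly on the round cork mat, and let go of it. Then pull the sliding jaw (it has a crossbar to hold) open against its spring until its pointer is level with the marker on the clamp's edge, and finish still holding it there: the spring shuts it if you let go, and I am about to load the clamp. Leave the other things on the bench where they are.

Things in the scene. Friction and masses are not known exactly. Their poses are not given: they have to be found in the camera images.
- pail_center (a point): Open steel pail with a fixed arched handle over it, 70 mm high to the rim, 72 mm across the rim, 62 mm across the foot, about 0.2 to 0.45 kg. This point is on its axis, 35 mm above its underside. At the start it stands upright on the clamp's bed. Its z axis is up when it stands; its y axis runs along the handle's bar.
- pail_handle (a point): Middle of the pail handle's top bar, 113 mm above the pail's underside: a round bar 10 mm thick, straight and level for 48 mm along the pail's y axis, with 38 mm clear beneath it down to the rim level; to be gripped across (along the pail's x axis) from above. The handle does not swing.
- mat: Round cork mat, 120 mm across, 6 mm thick, fixed on the bench to the left or right of the clamp. Origin at the centre of its underside.
- clamp: Spring clamp screwed to the bench: grey base plate 270 mm (x) by 150 mm (y), 20 mm thick (its top is the bed); at its far (+x) end a fixed steel jaw 60 mm high above the bench. Origin at the centre of the base plate's underside; its +x axis points from the open bed (the near end) to the fixed jaw. The sliding jaw opens along its -x axis, roughly towards the robot.
- jaw (a joint): How far the sliding jaw is open, in m: 0 shut against the fixed jaw, grows as it is pulled along the clamp's -x axis, end stop at 0.11. A spring always shuts it: about 6 N at 0 and 0.9 N more for each 10 mm. Its slide plate (top 32 mm above the bench, 78 mm wide) has its front edge at the clamp's centre when shut and moves over the bed as it opens; the jaw block behind the bar is 55 mm high above the bench.
- jaw_bar (a point): Centre of the sliding jaw's wooden crossbar: a round bar 16 mm thick, 92 mm long along the clamp's y axis, its axis 85 mm above the bench, on two steel posts 12 mm thick and 72 mm apart (60 mm clear between them; 45 mm clear beneath the bar down to the slide plate). Behind it, the jaw block's face is 52 mm from the bar's axis. To be gripped across (along the clamp's x axis) from above, between the posts. Axes as the clamp's.
- jaw_pointer (a point): Outer tip of the sliding jaw's pointer, an upright brass blade 6 mm thick (along the clamp's x axis) and 14 mm high that sticks out to the clamp's +y side right below the crossbar, 30 mm above the bench; it moves with the jaw. Axes as the clamp's.
- mark_tip (a point): Inner tip of the marker, an upright brass blade 6 mm thick, 24 mm long along the clamp's y axis, its top 44 mm above the bench, in a small dark block (16 by 10 by 12 mm) set somewhere on the clamp's +y edge; this point is 30 mm above the bench. It does not move. The jaw is at the mark when the pointer and this blade are in line, that is at the same place along the clamp's x axis (it takes 50 to 80 mm of opening). Axes as the clamp's.
- tray: Dark red open tray, 120 by 130 mm, 35 mm high, fixed, on the side of the clamp where the mat is not. Origin at the centre of its underside. Leave alone.
- tape: Roll of tape, 64 mm across, 20 mm high, lying in the tray. Leave alone.
- mallet: Mallet lying on the bench at the right, 230 mm long along its x axis, head to +x, 110 mm across the head, 44 mm high. Leave alone.
- jar: Brown glass jar, 56 mm across, 75 mm high, far left. Leave alone.
- carton: Small white box, 60 by 80 mm, 40 mm high, far left. Leave alone.
- slicker: Turned wooden edge slicker, 28 mm across, standing 78 mm high on the bench left of the clamp's near end. Leave alone.
- tin: Low aluminium tin, 60 mm across, 50 mm high, right of the clamp. Leave alone.
Things that resemble listed ones, but are neither listed nor needed, are in the scene too. Of the things shaped like the part that bears pail_center, the bare steel one is meant. Of the things that look like the mat, take the one that is farthest to the robot's right at the start.

How it is judged:
By the outcome, as a careful person would: the job done as asked, in the order asked, and still so for the second after the job is handed in, while the arm keeps its last pose, push and grip.
It also fails if it takes over 54 s, if anything falls off the work surface, if the arm or the gripper's body presses on something with over 40 N, if the wrist force passes 120 N, or if a joint passes its speed limit or range.

### The arm

A 6-joint arm with a two-finger parallel gripper is mounted at the origin on the work surface. World frame = base frame: x ahead of the robot, y to its left, z up, the work surface at z = 0. Lengths are in mm, angles in degrees, forces in N, time in s.
With the tool pointing down it reaches from about 350 to 850 mm from the base axis. Payload 8.1 kg.
Tool frame: the origin (TCP) lies midway between the tips of the shut fingers; the grasp point (between the pads) lies 19 mm behind it (r.pinch_z is the distance from the TCP to the grasp point, in mm); z points along the fingers, y is the line along which they close (so a half turn about z gives the same grasp; the last joint's range is limited). The gripper opens to 85 mm and grips with 20 to 120 N. Pads are 22 mm wide; open, the fingers measure 114 mm over their backs; the gripper's body (76 mm by 85 mm) begins 54 mm behind the grasp point. The pads swing forward as they close: fully open they stand 13 mm farther back than shut.
Start: joints at [60.882, 7.471, 85.268, -0, 87.261, -4.893], TCP at [246.169, 547.18, 231.292] pointing down, gripper open.
Joint ranges: [-169.43, 169.43], [-51.17, 129.36], [1.28, 143.12], [-76.62, 256.62], [0, 156.53], [-152.29, 152.29]. Speed limits (degrees/s): [136.94, 136.94, 159.86, 180, 180, 180].

### API

Orientations are given as [roll, pitch, yaw] about the fixed x, y, z axes, in that order (R = Rz(yaw) Ry(pitch) Rx(roll)).
In Python, from bench import sensors, optics, job, r gives the robot as it stands.
- The arm moves only by the tool play_rows, never from a script. Its argument "motion" is a list that holds one entry, the list of rows, each a list of 6 numbers: the shift along the tool's x, y, z in cm, then the turn, a rotation vector about the tool's x, y, z in degrees. In form: [[[x, y, z, ax, ay, az], ...]]. A call has 1 to 5 rows; each row is the pose to reach, as a shift and turn from the pose commanded when the call began, along the tool's axes at that moment; what a row does not reach only later rows make up. A row lasts 1/10 s, in which the tool goes at most 50 mm and 8.59 degrees, less where a joint would pass 70% of its speed; a pose out of reach is approached as far as the arm can. A call with a gripper value outside its range is refused whole. "jaw" is the opening, from 0 (shut) to 1 (fully open), set as the call begins (left out, the last holds). The fingers move at their own pace and stop on an object; "squeeze" is the grip in N (left out, the last holds). Time passes only in rows, so rows that repeat a pose let the fingers close. It gives the time, the measured TCP pose, the force, the opening and the grip force at its end, in the units of the state.
- sensors.sense(): the state, without advancing time (a new reading comes with each control period).
- optics.snapshot(name): name is "scene" or "side" or "wrist"; returns a dict with "pixels" (480x640x3 uint8, red, green, blue), "mtx" (3x3 intrinsics, pixels), "R" (3x3) and "t" (3): a world point X has camera coordinates R X + t; the wrist camera has in their place "T_tool_cam" (4x4, takes a point from camera to tool coordinates, whose origin is the TCP and whose axes are the flange's). Camera axes: x right, y down, z forward; pixel columns grow to the right and rows downward; lengths in mm; the calibration is good to about 2 mm. A picture is of the moment at which its call begins: read the wrist's pose just before it. There is no depth.
- job.hand_in(): hands the job in; it is judged then, once.
The state is a dict: "time": time; "joint_pos": joint angles; "qd": joint speeds; "joint_efforts": joint torques, N m; "tool_pos": TCP position; "tcp_rot": TCP orientation; "ft_force": force on the tool from outside, world axes, zero at the start; "wrist_torque": the same for the moment, N m; "finger_gap": finger opening in mm; "grip_force": force on a finger pad.
Only numpy, scipy, OpenCV 4.12 (cv2) and the standard library are available. Lean on these libraries where they do the work, as an engineer would, in place of code of your own. Each camera call takes 0.05 s, during which the arm holds its last target. There are 200 camera calls.

## Working session

There is one attempt and no reset: what is moved stays moved. The work goes in short steps, Python scripts to look and compute and a tool call to move; the robot and the scene stay as the last step left them, time stands still between calls to the robot, and variables do not carry over. Pictures are saved under pics/ and viewed, at most 12 in all, crops included, and the job is handed in when it is done.

Besides the shell and the picture viewer there is one more tool, called by a JSON object that holds its "name" and its "arguments". play_rows: Moves the arm, as the interface text tells. Its arguments: {"type":"object","properties":{"motion":{"type":"array","items":{"type":"array","items":{"type":"array","items":{"type":"number"}}}},"jaw":{"type":"number"},"squeeze":{"type":"number"}},"required":["motion"]}

```bash
mkdir -p pics; ls; cat > h.py <<'E'
import numpy as np, cv2, json
from bench import sensors, optics, job, r
from scipy.spatial.transform import Rotation as Ro
def snap(n,f=None):
    s=sensors.sense(); d=optics.snapshot(n)
    d['pixels']=np.array(d['pixels']); K=np.array(d['mtx'])
    if n=='wrist':
        T=np.array(d['T_tool_cam']); Rt=Ro.from_euler('xyz',s['tcp_rot'],degrees=True).as_matrix()
        Rwc=Rt@T[:3,:3]; c=Rt@T[:3,3]+np.array(s['tool_pos'])
        d['R']=Rwc.T; d['t']=-Rwc.T@c
    d['K']=K;d['R']=np.array(d['R']);d['t']=np.array(d['t'])
    if f: cv2.imwrite('pics/'+f+'.png',d['pixels'][:,:,::-1]); np.savez('pics/'+f+'.npz',K=K,R=d['R'],t=d['t'],pixels=d['pixels'])
    return d
def load(f): return dict(np.load('pics/'+f+'.npz'))
def ray(d,u,v):
    c=-d['R'].T@d['t']; g=d['R'].T@np.linalg.solve(d['K'],[u,v,1.]); return c,g/np.linalg.norm(g)
def plane(d,u,v,z):
    c,g=ray(d,u,v); return c+g*(z-c[2])/g[2]
def proj(d,X):
    p=d['K']@(d['R']@np.array(X,float)+d['t']); return p[:2]/p[2]
def tri(a,ua,b,ub):
    c1,g1=ray(a,*ua);c2,g2=ray(b,*ub)
    A=np.stack([g1,-g2],1);s=np.linalg.lstsq(A,c2-c1,rcond=None)[0]
    p,q=c1+g1*s[0],c2+g2*s[1]; return (p+q)/2,np.linalg.norm(p-q)
def totool(X):
    "target TCP world -> shift in tool axes, cm"
    s=sensors.sense(); return Ro.from_euler('xyz',s['tcp_rot'],degrees=True).as_matrix().T@(np.array(X)-s['tool_pos'])/10
E
python3 - <<'E'
from h import *
for n in('scene','side'):
    d=snap(n,n+'0'); print(n,-d['R'].T@d['t'])
print(sensors.sense(), r.pinch_z)
E
```

```text
pics
scene [ 874.26373573 -518.99706057 1143.54289913]
side [ 239.10599869 -899.18934218  781.26604459]
{'time': 0.1, 'joint_pos': array([ 6.08825093e+01,  7.51056894e+00,  8.53259775e+01, -1.32390318e-03,
        8.72616552e+01, -4.89445551e+00]), 'qd': array([-0.0115658 , -0.2126218 , -0.15198243, -0.12442223,  0.0130083 ,
       -0.08720181]), 'joint_efforts': array([ 1.18859480e-03, -5.70948923e+01, -5.01943374e+01, -1.03942093e-04,
        8.00388458e-03,  1.19117963e-04]), 'tool_pos': array([245.92186733, 546.71930028, 230.32338978]), 'tcp_rot': array([-1.79902044e+02, -7.06115257e-03,  1.55777023e+02]), 'ft_force': array([-0.18677645,  0.21516987,  1.09670704]), 'wrist_torque': array([ 0.03243784, -0.01250051, -0.03919946]), 'grip_force': 0.0, 'finger_gap': 85.13448455448916} 18.700000000000003
```

View pics/scene0.png

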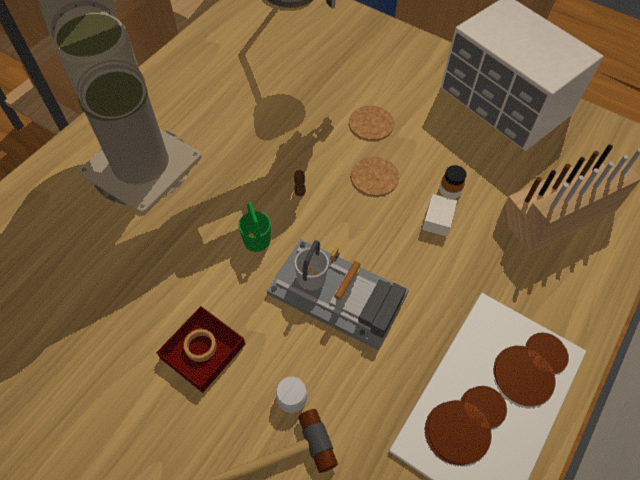

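View pics/side0.png

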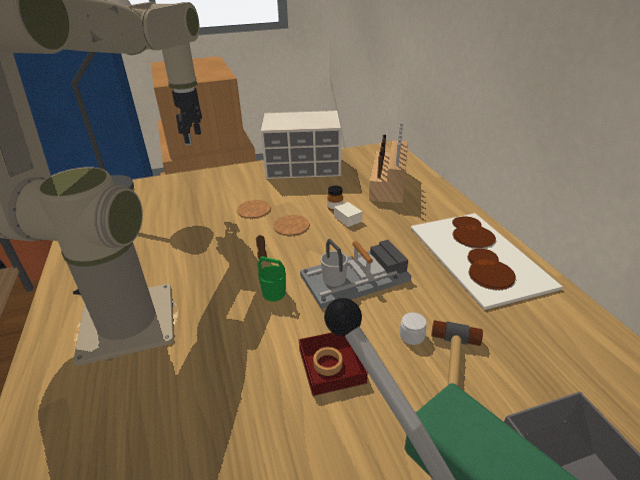

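The scene view shows two pails: bare steel at about (311,265) on the clamp bed, and green at (255,230). The steel one is meant. Two mats are at (371,123) and (375,176); the one with the smaller world y is meant. The clamp has its jaw at right, around (380,305), and its crossbar at (347,281). I'll measure these and confirm in an enlarged crop.

```bash
python3 - <<'E'
from h import *
a=load('scene0');b=load('side0')
for n,d in(('scene',a),('side',b)):
    hsv=cv2.cvtColor(d['pixels'],cv2.COLOR_RGB2HSV)
    for u,v in ([(371,123),(375,176)] if n=='scene' else [(254,209),(291,225)]):
        print(n,'mat',plane(d,u,v,6).round(0))
    for nm,u,v in ([('green',255,230),('slick',299,192),('tray',201,350),('tin',291,402)] if n=='scene' else []):
        print(nm,plane(d,u,v,20).round(0))
# handle bar middle / bar ends rough
print('handle',tri(a,(311,250),b,(333,245)))
print('bar',tri(a,(347,281),b,(362,252)))
ca=cv2.resize(a['pixels'][225:355,255:415],None,fx=5,fy=5,interpolation=cv2.INTER_CUBIC)[:600]
cb=cv2.resize(b['pixels'][225:315,290:420],None,fx=6,fy=6,interpolation=cv2.INTER_CUBIC)
cv2.imwrite('pics/ca.png',ca[:,:,::-1]);cv2.imwrite('pics/cb.png',cb[:,:,::-1])
E
```

```text
scene mat [405. 442.   6.]
scene mat [504. 297.   6.]
green [362.  -2.  20.]
slick [384. 143.  20.]
tray [ 446. -294.   20.]
tin [ 659. -278.   20.]
side mat [402. 430.   6.]
side mat [498. 287.   6.]
handle (array([535.36292631, -27.31774221, 128.15113817]), np.float64(2.7058313569886314))
bar (array([621.20662888, -22.06489202,  79.98402888]), np.float64(0.7700845649334601))
```

View pics/ca.png

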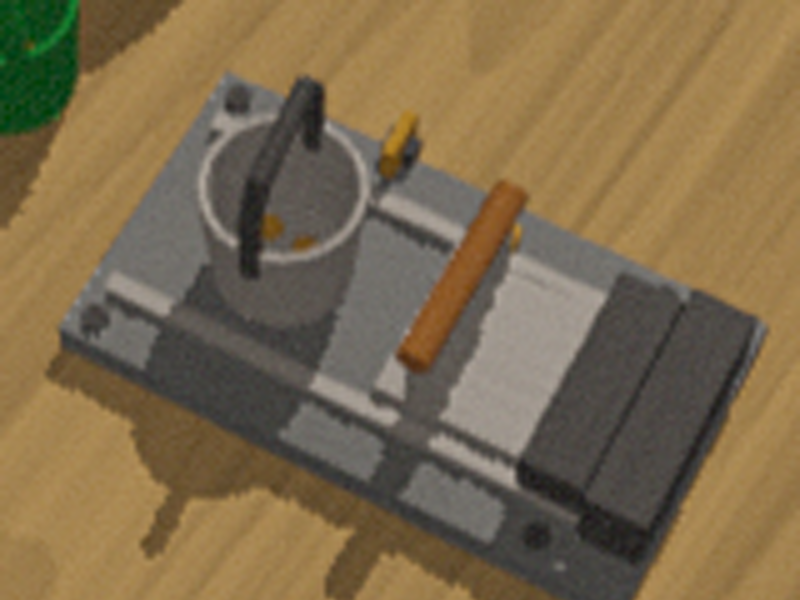

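View pics/cb.png

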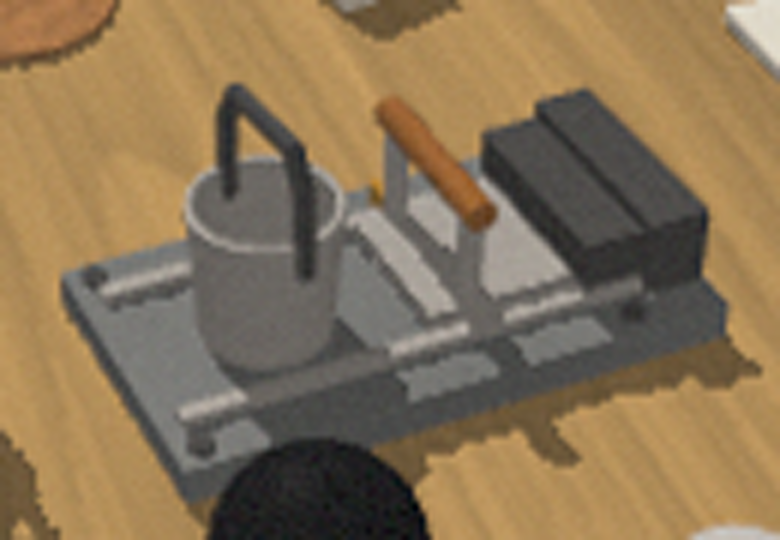

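The crops confirm the bare steel pail on the bed. Its handle's top bar runs from about (317,242) to (307,263) in the scene view. The orange crossbar runs from (357,263) to (338,297). The brass marker is at (335,253) and the pointer tip at (358,272).

```bash
python3 - <<'E'
from h import *
a=load('scene0');b=load('side0')
for u,v in[(300.6,240),(267.4,291.4),(408,289.4)]: print('corner',plane(a,u,v,20).round(1))
h1,e1=tri(a,(316.6,242),b,(329.5,240.5)); h2,e2=tri(a,(306.6,263),b,(339.5,250.8))
b1,e3=tri(a,(357.4,263),b,(354.7,242.8)); b2,e4=tri(a,(338,296.6),b,(370.3,260.3))
for p,q,e,f in((h1,h2,e1,e2),(b1,b2,e3,e4)):
    d=p-q; print(p.round(1),q.round(1),'mid',((p+q)/2).round(1),'len',np.linalg.norm(d).round(1),'yaw of y axis',np.degrees(np.arctan2(d[1],d[0])).round(1),e,f)
print('marker',plane(a,337,249,44).round(1),plane(a,332.6,256,44).round(1),'pointer',plane(a,358,272,35).round(1))
for n,d in(('scene',a),('side',b)):
    hsv=cv2.cvtColor(d['pixels'],cv2.COLOR_RGB2HSV)
    seed=(375,176) if n=='scene' else (291,225)
    m=cv2.inRange(cv2.cvtColor(d['pixels'],cv2.COLOR_RGB2LAB),(0,142,0),(255,255,255))
    k,l,st,ce=cv2.connectedComponentsWithStats(m); i=l[seed[1],seed[0]]
    print(n,i,st[i],ce[i],plane(d,*ce[i],6).round(1))
    if i:
        x,y,w,hh,_=st[i]; c=ce[i]; print('width',plane(d,x,c[1],6).round(),plane(d,x+w,c[1],6).round())
E
```

```text
corner [463.7  34.8  20. ]
corner [ 478.8 -111.9   20. ]
corner [727.7  62.6  20. ]
[533.7  -4.6 127.6] [543.8 -55.7 126.4] mid [538.8 -30.2 127. ] len 52.0 yaw of y axis 101.2 2.13689056537414 0.8174642482385651
[617.5  24.8  80.9] [626.5 -64.1  81.7] mid [622.  -19.7  81.3] len 89.4 yaw of y axis 95.8 1.3505222148065577 1.5308169078859417
marker [552.1  49.   44. ] [553.8  28.6  44. ] pointer [618.8  30.6  35. ]
scene 0 [     0      0    640    480 287039] [311.07106003 237.16175502] [474.1  61.6   6. ]
side 0 [     0      0    640    480 298855] [319.79376955 238.79976912] [563.4 179.    6. ]
```

```bash
python3 - <<'E'
from h import *
print(totool([500,-25,270]))
E
```

```text
[-46.62731112 -41.72045638  -3.90208529]
```

{"name": "play_rows", "arguments": {"motion": [[[-46.6,-41.7,-3.9,0,0,55],[-46.6,-41.7,-3.9,0,0,55],[-46.6,-41.7,-3.9,0,0,55],[-46.6,-41.7,-3.9,0,0,55],[-46.6,-41.7,-3.9,0,0,55]]]}}

```text
time: 0.6
tool_pos: [347.6, 317.3, 246.5]
tcp_rot: [-180.0, 0.0, 112.5]
ft_force: [0.8, -0.4, -0.3]
finger_gap: 85.6
grip_force: 0.0
```

```bash
python3 - <<'E'
from h import *
print(totool([500,-25,270]),sensors.sense()['tcp_rot'],sensors.sense()['time'])
E
```

```text
[-37.45327169   0.99519112  -2.34141239] [-1.79973643e+02  1.39868197e-02  1.12483066e+02] 0.6
```

{"name": "play_rows", "arguments": {"motion": [[[-37.5,1.0,-2.3,0,0,11.5],[-37.5,1.0,-2.3,0,0,11.5],[-37.5,1.0,-2.3,0,0,11.5],[-37.5,1.0,-2.3,0,0,11.5],[-37.5,1.0,-2.3,0,0,11.5]]]}}

```text
time: 1.1
tool_pos: [450.5, 89.8, 262.1]
tcp_rot: [180.0, -0.0, 101.3]
ft_force: [1.7, 0.6, -0.1]
finger_gap: 85.6
grip_force: 0.0
```

```bash
python3 - <<'E'
from h import *
print(totool([500,-25,270]),sensors.sense()['tcp_rot'],sensors.sense()['time'])
E
```

```text
[-12.226543     2.60704568  -0.7906389 ] [ 1.79998136e+02 -4.14593770e-03  1.01303116e+02] 1.1
```

{"name": "play_rows", "arguments": {"motion": [[[-12.2,2.6,-0.8,0,0,0],[-12.2,2.6,-0.8,0,0,0],[-12.2,2.6,-0.8,0,0,0],[-12.2,2.6,-0.8,0,0,0],[-12.2,2.6,-0.8,0,0,0]]]}}

```text
time: 1.6
tool_pos: [499.4, -23.0, 269.6]
tcp_rot: [-179.9, -0.0, 101.2]
ft_force: [-0.1, 0.5, 0.3]
finger_gap: 85.1
grip_force: 0.0
```

```bash
python3 - <<'E'
from h import *
d=snap('wrist','w1')
print(-d['R'].T@d['t'],proj(d,[539,-30,133]),proj(d,[622,-20,85]))
E
```

```text
[483.38864886  53.48311027 410.68954568] [371.33519257 245.44806242] [465.74251379 234.19520747]
```

View pics/w1.png

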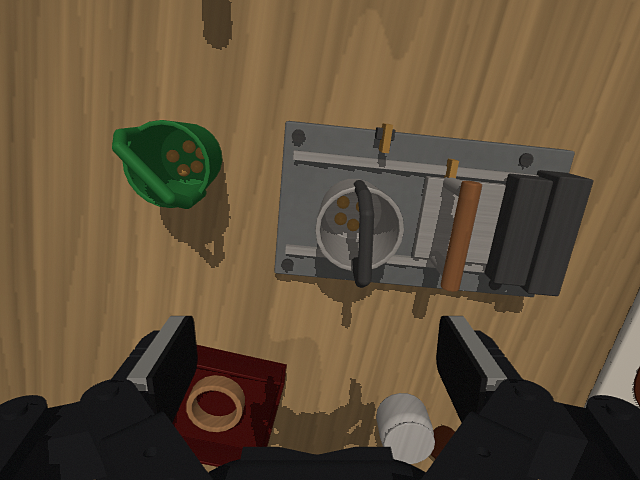

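The wrist view shows the steel pail's dark handle from (360,187) to (363,283), and the orange crossbar from (470,183) to (453,290). The pointer is at (452,168) and the marker blade at (386,140).

```bash
python3 - <<'E'
from h import *
d=load('w1'); P=d['pixels']
g=cv2.cvtColor(P,cv2.COLOR_RGB2GRAY)
for v in range(185,290,8):
    row=np.where(g[v,345:385]<62)[0]+345
    if len(row): print(v,row.min(),row.max(),plane(d,(row.min()+row.max())/2,v,133).round(1))
hsv=cv2.cvtColor(P,cv2.COLOR_RGB2HSV)
m=cv2.inRange(hsv,(5,130,60),(15,255,255)); m[:, :430]=0;m[:,490:]=0;m[:175]=0;m[300:]=0
k,l,st,ce=cv2.connectedComponentsWithStats(m);i=1+st[1:,4].argmax();print(st[i],ce[i],plane(d,*ce[i],90).round(1))
(c,wh,an)=cv2.minAreaRect(np.argwhere(l==i)[:,::-1].astype(np.float32));print(c,wh,an)
for z,L in((20,[(288,122),(574,151),(276,276)]),(90,[(470,183),(453,290)]),(44,[(386,125),(386,152)]),(37,[(452,160),(452,176)])):
    for p in L: print(z,p,plane(d,*p,z).round(1))
m=cv2.inRange(hsv,(18,150,80),(30,255,255))[100:185,370:470]
k,l,st,ce=cv2.connectedComponentsWithStats(m);print([(s[0]+370,s[1]+100,s[2],s[3],s[4]) for s in st[1:] if s[4]>30])
E
```

```text
185 354 365 [521.2  10.1 133. ]
193 356 370 [524.8   5.3 133. ]
201 346 384 [5.273e+02 2.000e-01 1.330e+02]
209 356 384 [532.   -4.6 133. ]
217 345 382 [528.9 -11.  133. ]
225 347 373 [527.8 -17.  133. ]
233 359 379 [535.3 -21.4 133. ]
241 346 372 [529.8 -28.5 133. ]
249 348 372 [531.8 -34.1 133. ]
257 349 371 [533.1 -40.  133. ]
265 351 384 [539.7 -44.8 133. ]
273 345 383 [538.7 -51.3 133. ]
281 355 379 [542.2 -57.  133. ]
289 364 383 [548.3 -62.2 133. ]
[ 441  181   41  111 2109] [460.66239924 235.29445235] [616.1 -20.6  90. ]
(460.221923828125, 235.7975616455078) (20.18463706970215, 111.8187026977539) 12.094758033752441
20 (288, 122) [460.4  35.8  20. ]
20 (574, 151) [723.4  61.6  20. ]
20 (276, 276) [ 474.5 -114.5   20. ]
90 (470, 183) [610.6  21.5  90. ]
90 (453, 290) [624.1 -68.   90. ]
44 (386, 125) [543.9  50.6  44. ]
44 (386, 152) [549.4  28.7  44. ]
37 (452, 160) [609.8  32.8  37. ]
37 (452, 176) [613.9  19.2  37. ]
[(np.int32(384), np.int32(124), np.int32(9), np.int32(16), np.int32(80)), (np.int32(450), np.int32(159), np.int32(7), np.int32(15), np.int32(45))]
```

```bash
python3 - <<'E'
from h import *
print(totool([534,-29,180]),totool([534,-29,114]))
E
```

```text
[-1.34796227  3.28605924  8.96081923] [-1.35324424  3.29258532 15.56081389]
```

{"name": "play_rows", "arguments": {"motion": [[[-1.3,3.3,4.5,0,0,1],[-1.3,3.3,9.0,0,0,1],[-1.3,3.3,12,0,0,1],[-1.3,3.3,14,0,0,1],[-1.3,3.3,15.5,0,0,1]]]}}

```text
time: 2.15
tool_pos: [533.2, -27.3, 113.0]
tcp_rot: [-179.9, -0.1, 100.4]
ft_force: [-1.2, -0.2, 0.2]
finger_gap: 85.7
grip_force: 0.0
```

{"name": "play_rows", "arguments": {"motion": [[[0,0,0,0,0,0],[0,0,0,0,0,0],[0,0,0,0,0,0],[0,0,0,0,0,0],[0,0,0,0,0,0]]], "jaw": 0.3, "squeeze": 40}}

```text
time: 2.65
tool_pos: [535.3, -29.2, 116.3]
tcp_rot: [179.9, 0.0, 100.3]
ft_force: [0.0, -0.5, -0.0]
finger_gap: 25.6
grip_force: 0.0
```

```bash
python3 - <<'E'
from h import *
print(sensors.sense()['tool_pos'],sensors.sense()['finger_gap']); d=snap('wrist','w2')
E
```

```text
[535.31511169 -29.17464976 116.32509764] 25.593893364586044
```

View pics/w2.png

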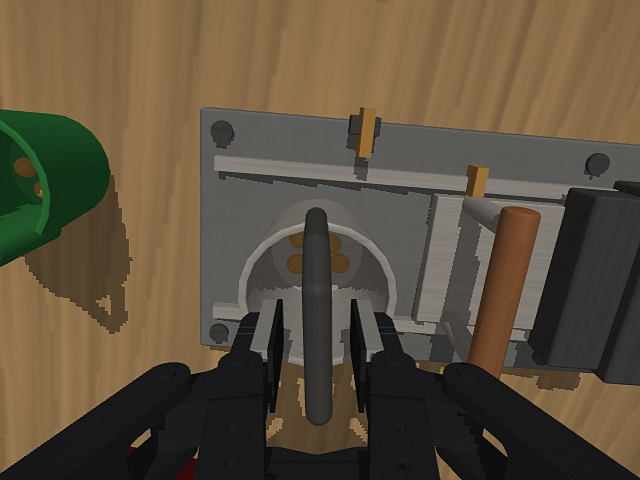

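The handle bar spans (316,215) to (318,415), between the open fingers at columns 280 and 352. I'll check that the grasp point is centred along the bar.

```bash
python3 - <<'E'
from h import *
d=load('w2')
print(proj(d,[535.3,-29.2,135]),plane(d,316,218,133),plane(d,318,412,133))
E
```

```text
[319.34806647 350.38823926] [526.07037531  15.43156528 133.        ] [539.68365263 -55.66499647 133.        ]
```

{"name": "play_rows", "arguments": {"motion": [[[0,0,0,0,0,0],[0,0,0,0,0,0],[0,0,0,0,0,0],[0,0,0,0,0,0],[0,0,0,0,0,0]]], "jaw": 0, "squeeze": 40}}

```text
time: 3.2
tool_pos: [535.0, -29.1, 115.5]
tcp_rot: [180.0, 0.0, 100.3]
ft_force: [1.4, 0.3, 2.9]
finger_gap: 8.6
grip_force: 39.1
```

{"name": "play_rows", "arguments": {"motion": [[[0,0,-1,0,0,0],[0,0,-3,0,0,0],[0,0,-6,0,0,0],[0,0,-9,0,0,0],[0,0,-10,0,0,0]]], "squeeze": 60}}

```text
time: 3.7
tool_pos: [535.9, -29.2, 218.8]
tcp_rot: [179.8, 0.1, 100.3]
ft_force: [2.0, -0.0, -1.4]
finger_gap: 8.0
grip_force: 58.6
```

```bash
python3 - <<'E'
from h import *
s=sensors.sense();print(s['tool_pos'],s['ft_force'],s['finger_gap'],totool([510,150,215]))
E
```

```text
[535.86361499 -29.19198259 218.82281101] [ 2.02230445 -0.02388435 -1.4367636 ] 8.013043145931977 [18.09331536  0.65988346  0.35994992]
```

{"name": "play_rows", "arguments": {"motion": [[[3,0.1,0,0,0,0],[7,0.2,0,0,0,0],[11.5,0.4,0,0,0,0],[15.5,0.6,0,0,0,0],[18,0.7,0,0,0,0]]]}}

```text
time: 4.2
tool_pos: [507.8, 151.8, 213.9]
tcp_rot: [-179.9, -0.0, 100.4]
ft_force: [0.0, -0.8, -2.8]
finger_gap: 7.9
grip_force: 58.5
```

{"name": "play_rows", "arguments": {"motion": [[[0,0,0,0,0,0],[0,0,0,0,0,0]]]}}

```text
time: 4.4
tool_pos: [508.5, 149.6, 214.0]
tcp_rot: [-179.9, 0.0, 100.4]
ft_force: [-0.1, -0.2, -1.7]
finger_gap: 8.0
grip_force: 58.5
```

```bash
python3 - <<'E'
from h import *
s=sensors.sense();print(s['tool_pos'],s['ft_force'],s['finger_gap'])
d=snap('wrist','w3');print(proj(d,[500,292,6]))
E
```

```text
[508.50403199 149.57716042 214.01716957] [-0.08197628 -0.23437335 -1.73171849] 7.991403473506631
[341.19376601  18.07980258]
```

View pics/w3.png

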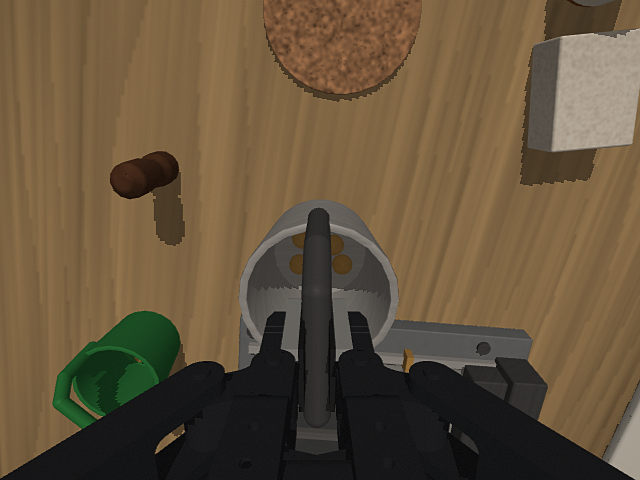

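The pail hangs upright. The target mat's edges are at columns 264 and 420 and bottom row 95, so its centre is about (342,17). My estimate of (500,292) projects to (341,18), which agrees.

```bash
python3 - <<'E'
from h import *
print(totool([500,292,214]))
E
```

```text
[1.42372094e+01 1.69803077e+00 1.10379923e-02]
```

{"name": "play_rows", "arguments": {"motion": [[[3,0.4,0,0,0,0],[7,0.8,0,0,0,0],[11,1.3,0,0,0,0],[13.5,1.6,0,0,0,0],[14.2,1.7,0,0,0,0]]]}}

```text
time: 4.95
tool_pos: [500.4, 293.3, 214.6]
tcp_rot: [-180.0, -0.0, 100.3]
ft_force: [0.6, 0.2, -2.6]
finger_gap: 7.6
grip_force: 58.6
```

{"name": "play_rows", "arguments": {"motion": [[[0,0,3,0,0,0],[0,0,6,0,0,0],[0,0,8.5,0,0,0],[0,0,10,0,0,0],[0,0,10,0,0,0]]]}}

```text
time: 5.45
tool_pos: [499.2, 290.0, 112.2]
tcp_rot: [-179.7, 0.1, 100.2]
ft_force: [-1.0, 0.1, -1.6]
finger_gap: 8.0
grip_force: 58.5
```

{"name": "play_rows", "arguments": {"motion": [[[0,0,0.1,0,0,0],[0,0,0.2,0,0,0],[0,0,0.3,0,0,0],[0,0,0.4,0,0,0],[0,0,0.5,0,0,0]]]}}

```text
time: 5.95
tool_pos: [500.9, 292.3, 110.7]
tcp_rot: [179.9, -0.0, 100.3]
ft_force: [0.9, 1.0, -1.6]
finger_gap: 7.9
grip_force: 58.5
```

{"name": "play_rows", "arguments": {"motion": [[[0,0,0.1,0,0,0],[0,0,0.2,0,0,0],[0,0,0.3,0,0,0],[0,0,0.4,0,0,0],[0,0,0.5,0,0,0]]]}}

```text
time: 6.45
tool_pos: [500.6, 292.1, 105.0]
tcp_rot: [-180.0, 0.0, 100.3]
ft_force: [0.8, 0.0, -2.1]
finger_gap: 7.7
grip_force: 58.5
```

{"name": "play_rows", "arguments": {"motion": [[[0,0,0.1,0,0,0],[0,0,0.2,0,0,0],[0,0,0.2,0,0,0]]]}}

```text
time: 6.75
tool_pos: [500.5, 292.0, 103.0]
tcp_rot: [-180.0, 0.0, 100.3]
ft_force: [0.7, 0.5, -2.0]
finger_gap: 7.7
grip_force: 58.5
```

Weight is still carried, with no contact yet. I'll go down in small steps.

{"name": "play_rows", "arguments": {"motion": [[[0,0,0.05,0,0,0],[0,0,0.1,0,0,0],[0,0,0.1,0,0,0]]]}}

```text
time: 7.05
tool_pos: [500.6, 292.0, 102.1]
tcp_rot: [-180.0, 0.0, 100.3]
ft_force: [-0.0, -0.6, -2.4]
finger_gap: 7.8
grip_force: 58.5
```

{"name": "play_rows", "arguments": {"motion": [[[0,0,0.05,0,0,0],[0,0,0.1,0,0,0],[0,0,0.1,0,0,0]]]}}

```text
time: 7.35
tool_pos: [501.1, 292.2, 101.7]
tcp_rot: [179.9, -0.0, 100.3]
ft_force: [0.7, 0.2, 0.9]
finger_gap: 7.6
grip_force: 58.9
```

{"name": "play_rows", "arguments": {"motion": [[[0,0,0.03,0,0,0],[0,0,0.03,0,0,0],[0,0,0.03,0,0,0]]]}}

```text
time: 7.65
tool_pos: [501.3, 292.4, 101.6]
tcp_rot: [179.9, -0.0, 100.3]
ft_force: [1.7, 1.0, 4.1]
finger_gap: 8.1
grip_force: 59.2
```

{"name": "play_rows", "arguments": {"motion": [[[0,0,0,0,0,0],[0,0,0,0,0,0],[0,0,0,0,0,0],[0,0,0,0,0,0]]], "jaw": 0.4}}

```text
time: 8.05
tool_pos: [500.3, 291.9, 100.4]
tcp_rot: [-180.0, 0.0, 100.3]
ft_force: [-0.1, 0.3, -0.0]
finger_gap: 33.9
grip_force: 0.0
```

{"name": "play_rows", "arguments": {"motion": [[[0,0,-1.5,0,0,0],[0,0,-4.5,0,0,0],[0,0,-8.5,0,0,0],[0,0,-12,0,0,0],[0,0,-12,0,0,0]]]}}

```text
time: 8.55
tool_pos: [503.7, 293.6, 229.2]
tcp_rot: [179.4, -0.2, 100.3]
ft_force: [0.4, 0.1, 0.5]
finger_gap: 34.0
grip_force: 0.0
```

```bash
python3 - <<'E'
from h import *
d=snap('wrist','w4');print(sensors.sense()['ft_force'],totool([585,-20,215]))
E
```

```text
[-0.41535886 -0.21330396  0.19752596] [-32.27659134   2.49377957   1.05357706]
```

View pics/w4.png

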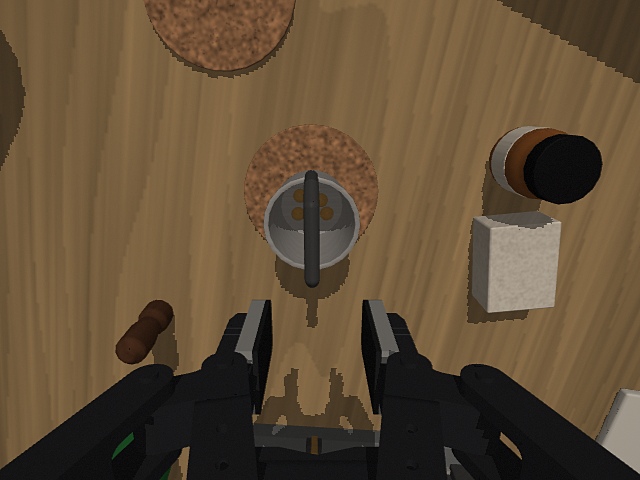

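The pail stands upright, well inside the mat edge, and is released. Next is the crossbar.

{"name": "play_rows", "arguments": {"motion": [[[-32.3,2.5,1,0,0,4.5],[-32.3,2.5,1,0,0,4.5],[-32.3,2.5,1,0,0,4.5],[-32.3,2.5,1,0,0,4.5],[-32.3,2.5,1,0,0,4.5]]], "jaw": 0.8}}

```text
time: 9.1
tool_pos: [563.7, 48.5, 212.4]
tcp_rot: [-179.9, -0.0, 95.8]
ft_force: [0.3, 0.5, 0.0]
finger_gap: 68.4
grip_force: 0.0
```

```bash
python3 - <<'E'
from h import *
print(totool([585,-20,215]),sensors.sense()['tcp_rot'])
E
```

```text
[-7.03317379  1.42851434 -0.26062426] [-1.79925291e+02 -1.14909860e-02  9.58191582e+01]
```

{"name": "play_rows", "arguments": {"motion": [[[-4,0.8,0,0,0,0],[-6.5,1.3,0,0,0,0],[-7,1.4,0,0,0,0],[-7,1.4,0,0,0,0]]]}}

```text
time: 9.5
tool_pos: [584.7, -18.4, 212.3]
tcp_rot: [-179.9, -0.0, 95.7]
ft_force: [0.2, -0.4, -0.1]
finger_gap: 68.6
grip_force: 0.0
```

```bash
python3 - <<'E'
from h import *
d=snap('wrist','w5');P=d['pixels'];s=sensors.sense();print(s['tool_pos'],s['tcp_rot'])
hsv=cv2.cvtColor(P,cv2.COLOR_RGB2HSV)
m=cv2.inRange(hsv,(5,130,60),(15,255,255));m[:120]=0;m[330:]=0
k,l,st,ce=cv2.connectedComponentsWithStats(m);i=1+st[1:,4].argmax();print(st[i],ce[i],plane(d,*ce[i],88).round(1))
(c,wh,an)=cv2.minAreaRect(np.argwhere(l==i)[:,::-1].astype(np.float32));print(c,wh,an,plane(d,*c,88).round(1))
g=cv2.inRange(hsv,(17,150,80),(30,255,255))
k,l,st,ce=cv2.connectedComponentsWithStats(g);print([s for s in st[1:] if s[4]>30])
E
```

```text
[584.60957168 -17.3489764  212.4929931 ] [-1.79923779e+02 -4.45659918e-02  9.57788737e+01]
[ 354  172   28  135 3004] [367.14380826 237.6045273 ] [617.7 -20.2  88. ]
(367.1837158203125, 238.9073486328125) (23.461240768432617, 134.17269897460938) 2.2906100749969482 [617.9 -21.1  88. ]
[array([271, 114,  10,  34, 278], dtype=int32), array([358, 147,   9,  23, 166], dtype=int32), array([ 38, 170,   9,  10,  44], dtype=int32)]
```

View pics/w5.png

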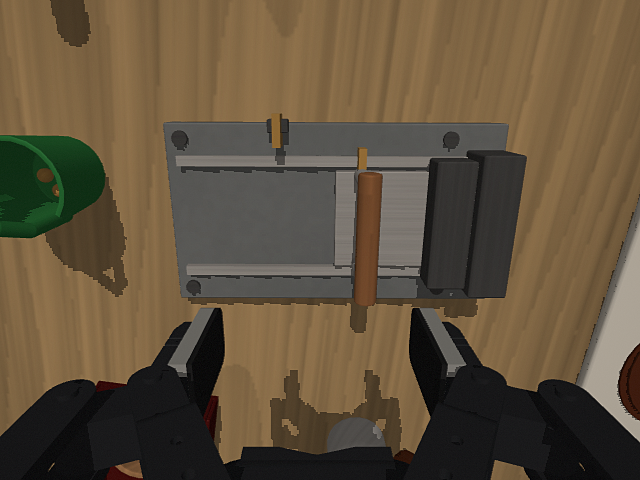

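```bash
python3 - <<'E'
from h import *
d=load('w5')
a=plane(d,276,131,44);b=plane(d,362.5,155,37);c=np.radians(5.7);e=np.array([np.cos(c),np.sin(c),0])
print(a,b,'open',(b-a)@e)
print('corners',plane(d,165,123,20),plane(d,508,123,20))
print(totool([618,-21,110]),totool([618,-21,66]))
E
```

```text
[548.41324602  39.86596984  44.        ] [613.47153882  28.46923303  37.        ] open 63.60469556763064
corners [460.57148112  35.84009436  20.        ] [723.86952601  62.06908879  20.        ]
[-0.70742521  3.29894258 10.24437263] [-0.71084763  3.30479592 14.6443674 ]
```

{"name": "play_rows", "arguments": {"motion": [[[-0.7,3.3,4,0,0,0],[-0.7,3.3,8,0,0,0],[-0.7,3.3,8,0,0,0],[-0.7,3.3,8,0,0,0]]], "jaw": 0.5}}

```text
time: 9.95
tool_pos: [617.4, -19.9, 132.6]
tcp_rot: [-179.8, -0.1, 95.9]
ft_force: [0.8, -0.3, 0.9]
finger_gap: 42.7
grip_force: 0.0
```

{"name": "play_rows", "arguments": {"motion": [[[0,0,2,0,0,0],[0,0,4,0,0,0],[0,0,5.8,0,0,0],[0,0,6.6,0,0,0],[0,0,6.6,0,0,0]]]}}

```text
time: 10.45
tool_pos: [618.9, -21.0, 68.3]
tcp_rot: [180.0, 0.0, 95.8]
ft_force: [0.3, 0.2, 0.9]
finger_gap: 42.7
grip_force: 0.0
```

{"name": "play_rows", "arguments": {"motion": [[[0,0,0,0,0,0],[0,0,0,0,0,0],[0,0,0,0,0,0],[0,0,0,0,0,0],[0,0,0,0,0,0]]], "jaw": 0, "squeeze": 80}}

```text
time: 10.95
tool_pos: [619.5, -21.5, 69.6]
tcp_rot: [179.9, 0.0, 95.8]
ft_force: [-4.0, 0.6, 8.1]
finger_gap: 13.5
grip_force: 78.0
```

{"name": "play_rows", "arguments": {"motion": [[[0,-0.6,0,0,0,0],[0,-1.4,0,0,0,0],[0,-2.4,0,0,0,0],[0,-3.4,0,0,0,0],[0,-4.2,0,0,0,0]]]}}

```text
time: 11.45
tool_pos: [579.8, -25.4, 69.6]
tcp_rot: [179.6, 0.0, 95.8]
ft_force: [10.6, 3.9, -1.5]
finger_gap: 13.2
grip_force: 78.7
```

{"name": "play_rows", "arguments": {"motion": [[[0,-0.7,0,0,0,0],[0,-1.3,0,0,0,0],[0,-1.8,0,0,0,0],[0,-2,0,0,0,0],[0,-2,0,0,0,0]]]}}

```text
time: 11.95
tool_pos: [560.3, -27.2, 69.6]
tcp_rot: [179.5, 0.0, 95.8]
ft_force: [10.5, 3.8, -2.4]
finger_gap: 13.3
grip_force: 78.6
```

```bash
python3 - <<'E'
from h import *
s=sensors.sense();print(s['tool_pos'],s['ft_force'],s['finger_gap'])
d=snap('wrist','w6');P=d['pixels']
hsv=cv2.cvtColor(P,cv2.COLOR_RGB2HSV)
g=cv2.inRange(hsv,(17,150,80),(30,255,255))
k,l,st,ce=cv2.connectedComponentsWithStats(g);print([(list(st[i]),ce[i]) for i in range(1,k) if st[i][4]>30])
print(proj(d,[551,28,44]))
x=P[40:190,200:400];cv2.imwrite('pics/w6c.png',cv2.resize(x,None,fx=4,fy=4,interpolation=cv2.INTER_CUBIC)[:,:,::-1])
E
```

```text
[560.29570748 -27.22423947  69.6127134 ] [10.51495211  3.76229735 -2.38318826] 13.277389090360693
[([np.int32(297), np.int32(102), np.int32(27), np.int32(100), np.int32(1468)], array([308.46389646, 150.08719346]))]
[309.14822661 165.48338301]
```

View pics/w6c.png

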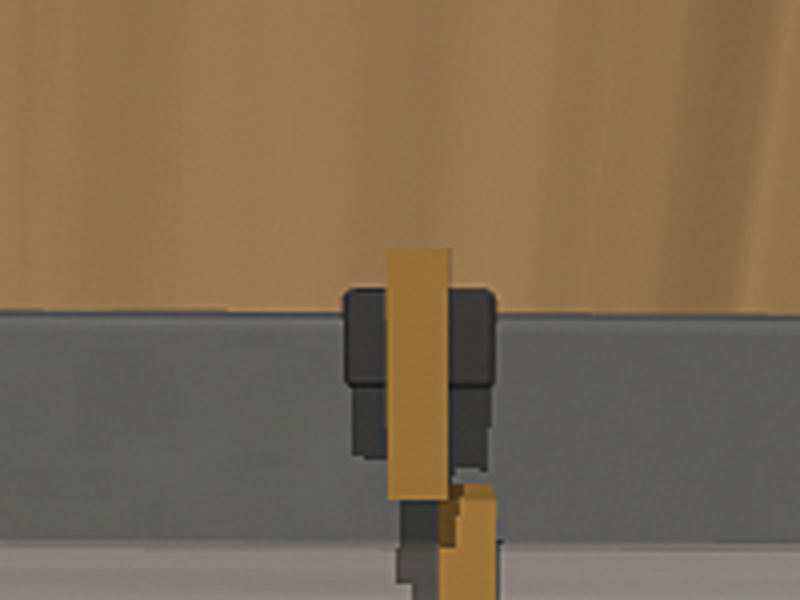

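The crop shows the marker blade at columns 297–312 (centre 304.5) and the pointer at 310–324 (centre 317). That leaves roughly 4–5 mm to pull.

```bash
python3 - <<'E'
from h import *
d=load('w6');c=np.radians(5.68);e=np.array([np.cos(c),np.sin(c),0])
for z1,z2 in((44,37),):
    a=plane(d,304.5,150,z1);b=plane(d,317.1,180,z2);print(a,b,(b-a)@e)
E
```

```text
[548.60529884  33.83474406  44.        ] [554.91978479  21.38433947  37.        ] 5.051236473709671
```

{"name": "play_rows", "arguments": {"motion": [[[0,-0.2,0,0,0,0],[0,-0.4,0,0,0,0],[0,-0.48,0,0,0,0],[0,-0.48,0,0,0,0],[0,-0.48,0,0,0,0]]]}}

```text
time: 12.5
tool_pos: [555.8, -27.7, 69.6]
tcp_rot: [179.5, 0.0, 95.8]
ft_force: [11.0, 3.8, -3.2]
finger_gap: 13.0
grip_force: 78.6
```

```bash
cat > m.py <<'E'
from h import *
c=np.radians(5.68);e=np.array([np.cos(c),np.sin(c),0])
s=sensors.sense();print(s['tool_pos'],s['ft_force'],s['finger_gap'])
d=snap('wrist','w7');hsv=cv2.cvtColor(d['pixels'],cv2.COLOR_RGB2HSV)
g=cv2.inRange(hsv,(17,150,150),(30,255,255))
for v in range(100,215,7):
    w=np.where(g[v,270:350]>0)[0]+270
    if len(w): print(v,w.min(),w.max(),[(plane(d,(w.min()+w.max()+1)/2,v,z)@e).round(2) for z in(44,37)])
# scene cross-check
q=snap('scene')['pixels'];cv2.imwrite('pics/s2c.png',cv2.resize(q[230:330,270:400],None,fx=6,fy=6,interpolation=cv2.INTER_CUBIC)[:,:,::-1])
cv2.imwrite('pics/w7c.png',cv2.resize(d['pixels'][80:220,220:420],None,fx=4,fy=4,interpolation=cv2.INTER_CUBIC)[:,:,::-1])
E
python3 m.py
```

```text
[555.82769702 -27.65164985  69.61157704] [11.02089197  3.82792686 -3.20249752] 13.02964940703151
107 311 311 [np.float64(547.55), np.float64(547.53)]
114 309 322 [np.float64(549.27), np.float64(549.32)]
121 309 322 [np.float64(549.27), np.float64(549.33)]
128 309 322 [np.float64(549.28), np.float64(549.33)]
135 309 322 [np.float64(549.28), np.float64(549.34)]
142 309 322 [np.float64(549.29), np.float64(549.34)]
149 309 322 [np.float64(549.29), np.float64(549.34)]
156 309 322 [np.float64(549.3), np.float64(549.35)]
163 309 322 [np.float64(549.3), np.float64(549.35)]
170 310 310 [np.float64(547.11), np.float64(547.07)]
177 310 323 [np.float64(549.71), np.float64(549.78)]
184 310 323 [np.float64(549.72), np.float64(549.79)]
191 310 323 [np.float64(549.72), np.float64(549.79)]
198 310 322 [np.float64(549.53), np.float64(549.59)]
```

Only about 0.4 mm remains, so I'll nudge it, check the final view, and then hand in.

{"name": "play_rows", "arguments": {"motion": [[[0,-0.04,0,0,0,0],[0,-0.04,0,0,0,0],[0,-0.04,0,0,0,0],[0,-0.04,0,0,0,0],[0,-0.04,0,0,0,0]]]}}

```text
time: 13.1
tool_pos: [555.5, -27.7, 69.6]
tcp_rot: [179.5, 0.0, 95.8]
ft_force: [11.7, 3.2, -3.0]
finger_gap: 13.2
grip_force: 78.6
```

```bash
python3 m.py | grep -E "^\[|^142|^184"; python3 -c "
from h import *
d=snap('scene');cv2.imwrite('pics/s3.png',cv2.resize(d['pixels'][100:350,230:450],None,fx=2.4,fy=2.4)[:,:,::-1])"
```

```text
[555.48544354 -27.68157968  69.61268168] [11.68002074  3.22172127 -2.96922371] 13.229853074921671
142 309 323 [np.float64(549.14), np.float64(549.2)]
184 310 323 [np.float64(549.38), np.float64(549.45)]
```

View pics/s3.png

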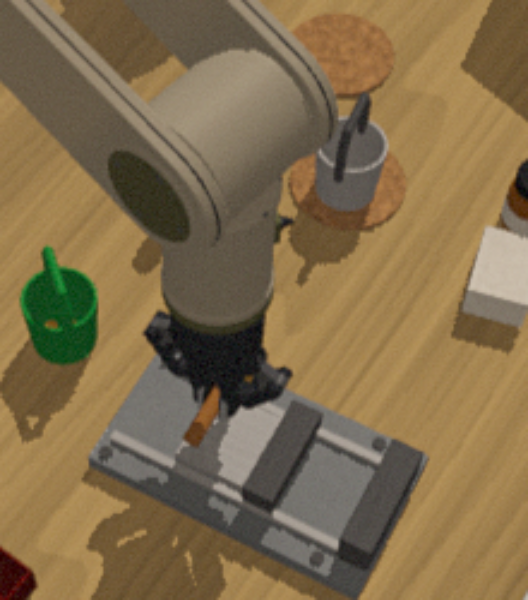

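The final view shows the pail upright and wholly on the mat at crop pixel (348,180), and the jaw held open with the pointer in line with the marker.

```bash
python3 -c "
from bench import job
print(job.hand_in())"
```

```text
the job is handed in; nothing more can be done
None
```

The steel pail is standing upright on the right-hand cork mat and released, the sliding jaw is held open with its pointer within about 0.3 mm of the marker, and the job was handed in at about 13 s.

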